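# Shim the wax slab tight in the bench clamp and hold it

## Task

The green wax slab stands loose against the stop of the bench clamp, too far from the jaw's red sprung pad for the jaw to reach. Take orange shims from the wooden rack one at a time and stand them upright on the clamp plate, flat face to face and in line with the slab, in the gap between slab and pad until the blue jaw, pushed towards the stop, squeezes the whole stack firmly against the stop with the pad's spring about half compressed; do not crush the wax. The jaw springs back if let go, so finish while still holding it pushed in; shims you do not need stay in the rack, and nothing else on the bench is disturbed.

Things in the scene. Friction and masses are not known exactly. Their poses are not given: they have to be found in the camera images.
- clamp: fixed grey base plate of the clamp, 90 (x) x 220 (y) x 12 thick, lying on the bench. Origin: centre of its underside. Its +y axis is the clamping direction: the jaw is at the -y end and is pushed towards +y, the stop is at the +y end. Its position and yaw vary
- jaw: blue jaw sliding on the clamp plate along the clamp's +y, 0 to 20 mm, then a rigid end stop; a return spring (1.8 N at rest, 3 N at full travel) pushes it back when let go. At its rear stands a paddle 36 (x) x 10 (y); ahead of it the jaw is low: 32 wide, top 38 above the bench. Origin: under the paddle's rear (-y) face, at bench height; at rest 100 mm to -y of the clamp's origin
- paddle_top (a point): middle of the top edge of the paddle's rear (-y) face, 98 above the bench. Shut fingers can push the paddle from behind, or it can be pinched from above
- pad_face (a point): centre of the front face of the red pad on the jaw, which presses on the stack; pad 32 (x) x 40 tall, from 13 to 53 above the bench. Jaw at rest: 20 mm to -y of the clamp's origin. It moves with the jaw
- pad (a joint): how far the pad is pushed back into the jaw against its spring, m: 0 free, 0.008 fully in (solid). Spring 1.8 N per mm, so 0.004 to 0.006 (7 to 11 N) is a firm hold; each standing part takes up to 1 N of the push by its friction on the plate. It stays 0 if the jaw reaches its end stop without squeezing anything: then another shim is needed
- stop: fixed steel stop block standing on the clamp plate, 32 (x) x 24 (y) x 40 tall. Origin: on the plate (12 above the bench), under its -y face, the one that the wax leans on. Its distance along the clamp varies
- wax: loose green wax slab, 32 (x) x 20 (y) x 40 tall, 60 g, standing upright on the plate against the stop. Origin: centre of its underside; so its face towards the gap is 10 mm to -y. The gap from this face to the pad at rest is 29 to 42 mm, so two or three shims are needed
- rack: fixed wooden rack, 34 (x) x 150 (y) x 30 tall, with four slots along its y, 34 apart, each 13 wide, with floor 8 above the bench. Origin: centre of its underside
- shim0: loose orange anodised aluminium shim plate, 40 (x, wide) x 10 (y, thick) x 60 (z, tall), upper corners rounded by 8, 65 g. Origin: centre of its underside. Stands upright in a slot of the rack, its top 68 above the bench, its 40 mm ends overhanging the rack by 3 mm, so it is best gripped across the 40 mm; standing on the clamp plate its top is 72 above the bench
- shim1: loose orange anodised aluminium shim plate, 40 (x, wide) x 10 (y, thick) x 60 (z, tall), upper corners rounded by 8, 65 g. Origin: centre of its underside. Stands upright in a slot of the rack, its top 68 above the bench, its 40 mm ends overhanging the rack by 3 mm, so it is best gripped across the 40 mm; standing on the clamp plate its top is 72 above the bench
- shim2: loose orange anodised aluminium shim plate, 40 (x, wide) x 10 (y, thick) x 60 (z, tall), upper corners rounded by 8, 65 g. Origin: centre of its underside. Stands upright in a slot of the rack, its top 68 above the bench, its 40 mm ends overhanging the rack by 3 mm, so it is best gripped across the 40 mm; standing on the clamp plate its top is 72 above the bench
- shim3: loose orange anodised aluminium shim plate, 40 (x, wide) x 10 (y, thick) x 60 (z, tall), upper corners rounded by 8, 65 g. Origin: centre of its underside. Stands upright in a slot of the rack, its top 68 above the bench, its 40 mm ends overhanging the rack by 3 mm, so it is best gripped across the 40 mm; standing on the clamp plate its top is 72 above the bench
- polish: bystander, leave alone: yellow bar of polishing compound 60x28x25 (mm)
- file: bystander, leave alone: hand file with a wooden handle, 220 long (mm)
- tweezers: bystander, leave alone: steel tweezers 120 long, lying (mm)
- flux: bystander, leave alone: small jar with yellow cap, 36 across, 70 tall (mm)
- pliers: bystander, leave alone: red-handled pliers, 140 long, lying (mm)
- dish: bystander, leave alone: dark metal dish 90 across, 28 high (mm)
Mind the look-alikes: they are no part of the job. Of the things like the wax, leave any that is purple; of the rest the smaller one is meant.

How it is judged:
On the way:
1. two shims stand upright, face to face, in the gap between pad and wax ((((x of shim1 in the frame of clamp between -0.01 and 0.01 m and y of shim1 in the frame of clamp between -0.02 and 0.03 m and z of shim1 in the frame of clamp between 0.009 and 0.016 m and angle between shim1's own z axis and vertical below 0.14 rad and angle between the y axis of shim1 and the y axis of clamp, either way round below 0.17 rad) and (x of shim0 in the frame of clamp between -0.01 and 0.01 m and y of shim0 in the frame of clamp between -0.02 and 0.03 m and z of shim0 in the frame of clamp between 0.009 and 0.016 m and angle between shim0's own z axis and vertical below 0.14 rad and angle between the y axis of shim0 and the y axis of clamp, either way round below 0.17 rad)) or ((x of shim2 in the frame of clamp between -0.01 and 0.01 m and y of shim2 in the frame of clamp between -0.02 and 0.03 m and z of shim2 in the frame of clamp between 0.009 and 0.016 m and angle between shim2's own z axis and vertical below 0.14 rad and angle between the y axis of shim2 and the y axis of clamp, either way round below 0.17 rad) and (x of shim0 in the frame of clamp between -0.01 and 0.01 m and y of shim0 in the frame of clamp between -0.02 and 0.03 m and z of shim0 in the frame of clamp between 0.009 and 0.016 m and angle between shim0's own z axis and vertical below 0.14 rad and angle between the y axis of shim0 and the y axis of clamp, either way round below 0.17 rad)) or ((x of shim2 in the frame of clamp between -0.01 and 0.01 m and y of shim2 in the frame of clamp between -0.02 and 0.03 m and z of shim2 in the frame of clamp between 0.009 and 0.016 m and angle between shim2's own z axis and vertical below 0.14 rad and angle between the y axis of shim2 and the y axis of clamp, either way round below 0.17 rad) and (x of shim1 in the frame of clamp between -0.01 and 0.01 m and y of shim1 in the frame of clamp between -0.02 and 0.03 m and z of shim1 in the frame of clamp between 0.009 and 0.016 m and angle between shim1's own z axis and vertical below 0.14 rad and angle between the y axis of shim1 and the y axis of clamp, either way round below 0.17 rad)) or ((x of shim3 in the frame of clamp between -0.01 and 0.01 m and y of shim3 in the frame of clamp between -0.02 and 0.03 m and z of shim3 in the frame of clamp between 0.009 and 0.016 m and angle between shim3's own z axis and vertical below 0.14 rad and angle between the y axis of shim3 and the y axis of clamp, either way round below 0.17 rad) and (x of shim0 in the frame of clamp between -0.01 and 0.01 m and y of shim0 in the frame of clamp between -0.02 and 0.03 m and z of shim0 in the frame of clamp between 0.009 and 0.016 m and angle between shim0's own z axis and vertical below 0.14 rad and angle between the y axis of shim0 and the y axis of clamp, either way round below 0.17 rad)) or ((x of shim3 in the frame of clamp between -0.01 and 0.01 m and y of shim3 in the frame of clamp between -0.02 and 0.03 m and z of shim3 in the frame of clamp between 0.009 and 0.016 m and angle between shim3's own z axis and vertical below 0.14 rad and angle between the y axis of shim3 and the y axis of clamp, either way round below 0.17 rad) and (x of shim1 in the frame of clamp between -0.01 and 0.01 m and y of shim1 in the frame of clamp between -0.02 and 0.03 m and z of shim1 in the frame of clamp between 0.009 and 0.016 m and angle between shim1's own z axis and vertical below 0.14 rad and angle between the y axis of shim1 and the y axis of clamp, either way round below 0.17 rad)) or ((x of shim3 in the frame of clamp between -0.01 and 0.01 m and y of shim3 in the frame of clamp between -0.02 and 0.03 m and z of shim3 in the frame of clamp between 0.009 and 0.016 m and angle between shim3's own z axis and vertical below 0.14 rad and angle between the y axis of shim3 and the y axis of clamp, either way round below 0.17 rad) and (x of shim2 in the frame of clamp between -0.01 and 0.01 m and y of shim2 in the frame of clamp between -0.02 and 0.03 m and z of shim2 in the frame of clamp between 0.009 and 0.016 m and angle between shim2's own z axis and vertical below 0.14 rad and angle between the y axis of shim2 and the y axis of clamp, either way round below 0.17 rad)))), for 0.2 s.
At the end, for the whole second after the job is handed in: Jaw held pushed (>2 N), pad in >2.5 mm, stack and stop pressed >2.5 N (<30 N). Two or more shims stand on the plate in the gap, upright and square (0.14 rad tilt, 0.17 yaw), within 10 mm of the midline; each other is within 20 mm of its start. Wax upright and still ((((x of shim1 in the frame of clamp between -0.01 and 0.01 m and y of shim1 in the frame of clamp between -0.02 and 0.03 m and z of shim1 in the frame of clamp between 0.009 and 0.016 m and angle between shim1's own z axis and vertical below 0.14 rad and angle between the y axis of shim1 and the y axis of clamp, either way round below 0.17 rad) and (x of shim0 in the frame of clamp between -0.01 and 0.01 m and y of shim0 in the frame of clamp between -0.02 and 0.03 m and z of shim0 in the frame of clamp between 0.009 and 0.016 m and angle between shim0's own z axis and vertical below 0.14 rad and angle between the y axis of shim0 and the y axis of clamp, either way round below 0.17 rad)) or ((x of shim2 in the frame of clamp between -0.01 and 0.01 m and y of shim2 in the frame of clamp between -0.02 and 0.03 m and z of shim2 in the frame of clamp between 0.009 and 0.016 m and angle between shim2's own z axis and vertical below 0.14 rad and angle between the y axis of shim2 and the y axis of clamp, either way round below 0.17 rad) and (x of shim0 in the frame of clamp between -0.01 and 0.01 m and y of shim0 in the frame of clamp between -0.02 and 0.03 m and z of shim0 in the frame of clamp between 0.009 and 0.016 m and angle between shim0's own z axis and vertical below 0.14 rad and angle between the y axis of shim0 and the y axis of clamp, either way round below 0.17 rad)) or ((x of shim2 in the frame of clamp between -0.01 and 0.01 m and y of shim2 in the frame of clamp between -0.02 and 0.03 m and z of shim2 in the frame of clamp between 0.009 and 0.016 m and angle between shim2's own z axis and vertical below 0.14 rad and angle between the y axis of shim2 and the y axis of clamp, either way round below 0.17 rad) and (x of shim1 in the frame of clamp between -0.01 and 0.01 m and y of shim1 in the frame of clamp between -0.02 and 0.03 m and z of shim1 in the frame of clamp between 0.009 and 0.016 m and angle between shim1's own z axis and vertical below 0.14 rad and angle between the y axis of shim1 and the y axis of clamp, either way round below 0.17 rad)) or ((x of shim3 in the frame of clamp between -0.01 and 0.01 m and y of shim3 in the frame of clamp between -0.02 and 0.03 m and z of shim3 in the frame of clamp between 0.009 and 0.016 m and angle between shim3's own z axis and vertical below 0.14 rad and angle between the y axis of shim3 and the y axis of clamp, either way round below 0.17 rad) and (x of shim0 in the frame of clamp between -0.01 and 0.01 m and y of shim0 in the frame of clamp between -0.02 and 0.03 m and z of shim0 in the frame of clamp between 0.009 and 0.016 m and angle between shim0's own z axis and vertical below 0.14 rad and angle between the y axis of shim0 and the y axis of clamp, either way round below 0.17 rad)) or ((x of shim3 in the frame of clamp between -0.01 and 0.01 m and y of shim3 in the frame of clamp between -0.02 and 0.03 m and z of shim3 in the frame of clamp between 0.009 and 0.016 m and angle between shim3's own z axis and vertical below 0.14 rad and angle between the y axis of shim3 and the y axis of clamp, either way round below 0.17 rad) and (x of shim1 in the frame of clamp between -0.01 and 0.01 m and y of shim1 in the frame of clamp between -0.02 and 0.03 m and z of shim1 in the frame of clamp between 0.009 and 0.016 m and angle between shim1's own z axis and vertical below 0.14 rad and angle between the y axis of shim1 and the y axis of clamp, either way round below 0.17 rad)) or ((x of shim3 in the frame of clamp between -0.01 and 0.01 m and y of shim3 in the frame of clamp between -0.02 and 0.03 m and z of shim3 in the frame of clamp between 0.009 and 0.016 m and angle between shim3's own z axis and vertical below 0.14 rad and angle between the y axis of shim3 and the y axis of clamp, either way round below 0.17 rad) and (x of shim2 in the frame of clamp between -0.01 and 0.01 m and y of shim2 in the frame of clamp between -0.02 and 0.03 m and z of shim2 in the frame of clamp between 0.009 and 0.016 m and angle between shim2's own z axis and vertical below 0.14 rad and angle between the y axis of shim2 and the y axis of clamp, either way round below 0.17 rad))) and (contact force between jaw and shim0 above 2.5 N or contact force between jaw and shim1 above 2.5 N or contact force between jaw and shim2 above 2.5 N or contact force between jaw and shim3 above 2.5 N) and (contact force between wax and shim0 above 2.5 N or contact force between wax and shim1 above 2.5 N or contact force between wax and shim2 above 2.5 N or contact force between wax and shim3 above 2.5 N) and contact force between wax and stop between 2.5 and 30 N and value of joint pad above 0.0025 m and contact force between any of the fingers, the arm and jaw above 2 N and angle between wax's own z axis and vertical below 0.14 rad and linear speed of wax below 0.01 m/s and ((x of shim0 in the frame of clamp between -0.01 and 0.01 m and y of shim0 in the frame of clamp between -0.02 and 0.03 m and z of shim0 in the frame of clamp between 0.009 and 0.016 m and angle between shim0's own z axis and vertical below 0.14 rad and angle between the y axis of shim0 and the y axis of clamp, either way round below 0.17 rad) or distance of shim0 from where it was at the start of the episode below 0.02 m) and ((x of shim1 in the frame of clamp between -0.01 and 0.01 m and y of shim1 in the frame of clamp between -0.02 and 0.03 m and z of shim1 in the frame of clamp between 0.009 and 0.016 m and angle between shim1's own z axis and vertical below 0.14 rad and angle between the y axis of shim1 and the y axis of clamp, either way round below 0.17 rad) or distance of shim1 from where it was at the start of the episode below 0.02 m) and ((x of shim2 in the frame of clamp between -0.01 and 0.01 m and y of shim2 in the frame of clamp between -0.02 and 0.03 m and z of shim2 in the frame of clamp between 0.009 and 0.016 m and angle between shim2's own z axis and vertical below 0.14 rad and angle between the y axis of shim2 and the y axis of clamp, either way round below 0.17 rad) or distance of shim2 from where it was at the start of the episode below 0.02 m) and ((x of shim3 in the frame of clamp between -0.01 and 0.01 m and y of shim3 in the frame of clamp between -0.02 and 0.03 m and z of shim3 in the frame of clamp between 0.009 and 0.016 m and angle between shim3's own z axis and vertical below 0.14 rad and angle between the y axis of shim3 and the y axis of clamp, either way round below 0.17 rad) or distance of shim3 from where it was at the start of the episode below 0.02 m)); the arm keeps its last pose, push and grip.
It fails at once if the wax is crushed (over 40 N against the stop) (contact force between wax and stop above 40 N).
It fails at once if the wax slab is knocked over (angle between wax's own z axis and vertical above 0.5 rad).
It fails at once if a bystander is disturbed (moved over 30 mm) (distance of any of polish, file, tweezers, flux, pliers, dish from where it was at the start of the episode above 0.03 m).
It also fails if it takes over 72 s, if anything falls off the work surface, if the arm or the gripper's body presses on something with over 40 N, if the wrist force passes 120 N, or if a joint passes its speed limit or range.

## Robot

A 6-joint arm with a two-finger parallel gripper is mounted at the origin on the work surface. World frame = base frame: x ahead of the robot, y to its left, z up, the work surface at z = 0. Lengths are in m, angles in rad, forces in N, time in s.
With the tool pointing down it reaches from about 0.35 to 1 m from the base axis. Payload 7.1 kg.
Tool frame: the origin (TCP) lies between the finger pads; the fingertips stand 22 mm ahead of it and the grasp point (between the pads) lies 3 mm ahead of it; z points along the fingers, y is the line along which they close (so a half turn about z gives the same grasp; the last joint's range is limited). The gripper opens to 85 mm and grips with 20 to 120 N. Pads are 22 mm wide; open, the fingers measure 114 mm over their backs; the gripper's body (76 mm by 85 mm) begins 54 mm behind the grasp point. The pads swing forward as they close: fully open they stand 13 mm farther back than shut.
Start: joints at [-1.18, 0.423, 1.63, -0, 1.089, -0.019], TCP at [0.249, -0.573, 0.224] pointing down, gripper open.
Joint ranges: [-3, 3], [-0.9, 2.11], [0.09, 2.58], [-1.31, 4.45], [0.11, 2.69], [-2.54, 2.54]. Speed limits (rad/s): [2.39, 2.39, 3.01, 3.14, 3.14, 3.14].

## Interface

Orientations are given as a rotation vector (axis times angle).
In Python, from rig import manip gives the robot as it stands. The module is installed in compiled form; this text tells all that it offers. Calls block until the motion is done:
- manip.move_to(position, orientation): joint-space move of the TCP to a pose.
- manip.servo_line(position, orientation=None, rate=0.15): straight line of the TCP; orientation=None keeps the orientation; rate is the mean speed in m/s.
- manip.set_joints(angles): joint-space move.
- manip.command_gripper(opening, f_grip=None): finger opening in m; f_grip is the grip in N (None keeps the last); returns when the fingers have stopped.
- manip.hold(seconds).
- manip.solve_ik(position, orientation): joint angles nearest the present ones, or None.
- manip.camera(name): name is "side" or "top" or "wrist"; returns a dict with "image" (384x512x3 uint8, red, green, blue), "fx", "fy", "cx", "cy" (pixels), "cam_to_world" (4x4, takes a point from camera to world coordinates); the wrist camera has in their place "mount" (4x4, takes a point from camera to tool coordinates, whose origin is the TCP and whose axes are the flange's). Camera axes: x right, y down, z forward; pixel columns grow to the right and rows downward; lengths in m; the calibration is good to about 2 mm. A picture is of the moment at which its call begins: read the wrist's pose just before it. There is no depth.
A pose or a line that the arm cannot do raises manip.IKError and nothing moves.
- manip.sign_off(): hands the job in; it is judged then, once.
Readings, each from a call of its own:
- manip.get_time(): time.
- manip.get_joint_positions(): joint angles.
- manip.get_joint_vel(): joint speeds.
- manip.get_tau(): joint torques, N m.
- manip.get_position(): TCP position.
- manip.get_ee_rot(): TCP orientation.
- manip.get_contact_force(): force on the tool from outside, world axes, zero at the start.
- manip.get_torque(): the same for the moment, N m.
- manip.get_width(): finger opening in m.
- manip.get_grip_force(): force on a finger pad.
Only numpy, scipy, OpenCV 4.12 (cv2) and the standard library are available. Lean on these libraries where they do the work, as an engineer would, in place of code of your own. Each camera call takes 0.05 s, during which the arm holds its last target. There are 200 camera calls.

## Working session

There is one attempt and no reset: what is moved stays moved. The work goes in short steps, each a Python script; the robot and the scene stay as the last script left them, time stands still between calls to the robot, and variables do not carry over. Pictures are saved under pics/ and viewed, at most 10 in all, crops included, and the job is handed in when it is done.

```bash
mkdir -p pics
python3 - <<'E'
from rig import manip
import cv2,numpy as np
for n in("top","side"):
    c=manip.camera(n); cv2.imwrite(f"pics/{n}0.png",c["image"][:,:,::-1]); print(n,c["fx"],c["fy"],c["cx"],c["cy"],np.round(c["cam_to_world"],4).tolist())
c=manip.camera("wrist");print(np.round(c["mount"],4).tolist(),c["fx"],c["cx"],c["cy"])
print(manip.get_position(),manip.get_ee_rot(),manip.get_time(),manip.get_width())
E
```

```text
top 421.9577229733367 421.9577229733367 255.93661200683232 189.9048295463107 [[-0.0236, -0.9812, 0.1914, 0.3205], [-0.9997, 0.0219, -0.011, -0.0532], [0.0066, -0.1916, -0.9815, 1.3962], [0.0, 0.0, 0.0, 1.0]]
side 436.52140229125575 436.52140229125575 259.65004519602076 198.36180380447814 [[-0.796, -0.305, 0.5229, 0.0035], [-0.6051, 0.3769, -0.7013, 0.6948], [0.0168, -0.8746, -0.4846, 0.6076], [0.0, 0.0, 0.0, 1.0]]
[[-0.0002, -0.9598, -0.2806, 0.0706], [1.0, -0.0003, 0.0001, 0.0006], [-0.0001, -0.2806, 0.9598, -0.1509], [0.0, 0.0, 0.0, 1.0]] 319.07335392894385 256.1692602008209 187.33396150691271
[ 0.24887598 -0.57285944  0.22313494] [-3.07475764e+00 -6.39028877e-01  3.66840278e-04] 0.15 0.08542751249146167
```

View pics/top0.png

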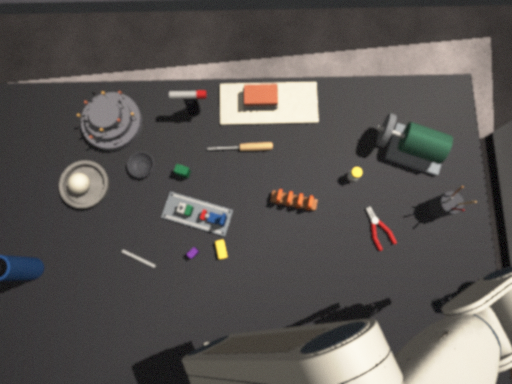

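View pics/side0.png

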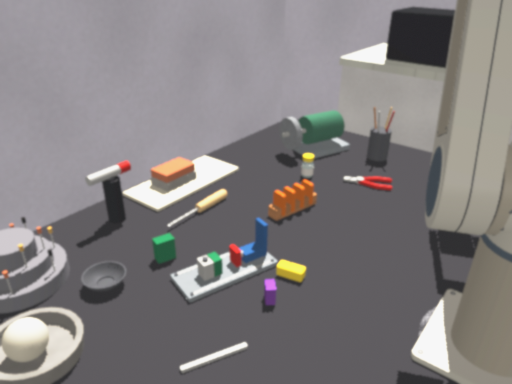

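Candidates for the wax, in the top view: a large green block at (180,172), a purple block at (191,254), and a small green block on the clamp at (187,210). I choose the one on the clamp because it is green, the smaller of the two and against the stop. The shims are at about (278–313, 198–204). The jaw is on the right, so clamp +y is roughly world +y.

```bash
cat > h.py <<'E'
from rig import manip
import cv2,numpy as np
from scipy.spatial.transform import Rotation as Rt
def down(a): return (Rt.from_euler('z',a)*Rt.from_euler('x',np.pi)).as_rotvec()
def cast(K,T,uv,z):
    d=np.c_[(np.atleast_2d(uv)-[K[1],K[2]])/K[0],np.ones(len(np.atleast_2d(uv)))]@T[:3,:3].T
    o=T[:3,3]; return o+d*((z-o[2])/d[:,2])[:,None]
def snap(n):
    if n=="wrist":
        W=np.eye(4);W[:3,:3]=Rt.from_rotvec(manip.get_ee_rot()).as_matrix();W[:3,3]=manip.get_position()
    c=manip.camera(n); T=W@c["mount"] if n=="wrist" else c["cam_to_world"]
    return c["image"],(c["fx"],c["cx"],c["cy"]),T
E
python3 - <<'E'
from h import *
im,K,T=snap("top")
cl=cast(K,T,[(173,193),(233,210),(224,235),(162,217)],.012); print(cl.round(3)); c=cl.mean(0)
sh=cast(K,T,[(278,197),(313,204)],.068);r=sh.mean(0);print(sh.round(3))
for nm,p in(("rack",r),("clamp",c)):
    manip.move_to([p[0],p[1],.22],down(np.pi/2-.25))
    im,K,T=snap("wrist"); cv2.imwrite(f"pics/w_{nm}.png",im[:,:,::-1]); np.savez(f"w_{nm}.npz",im=im,K=K,T=T)
    print(nm,p.round(3),manip.get_position(),manip.get_joint_positions().round(2),manip.get_time())
E
```

```text
[[0.586 0.208 0.012]
 [0.524 0.009 0.012]
 [0.442 0.039 0.012]
 [0.506 0.243 0.012]]
[[ 0.555 -0.138  0.068]
 [ 0.53  -0.249  0.068]]
rack [ 0.542 -0.194  0.068] [ 0.54203347 -0.19450823  0.2200076 ] [-0.37  0.36  1.74 -0.    1.04 -0.11] 2.0
clamp [0.515 0.125 0.012] [0.51531098 0.12370804 0.22001223] [ 0.21  0.29  1.84 -0.    1.01  0.46] 3.2667
```

View pics/w_rack.png

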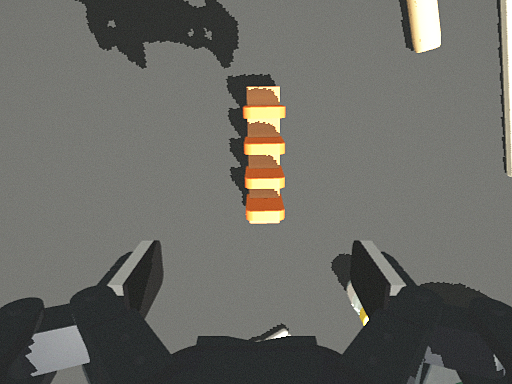

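View pics/w_clamp.png

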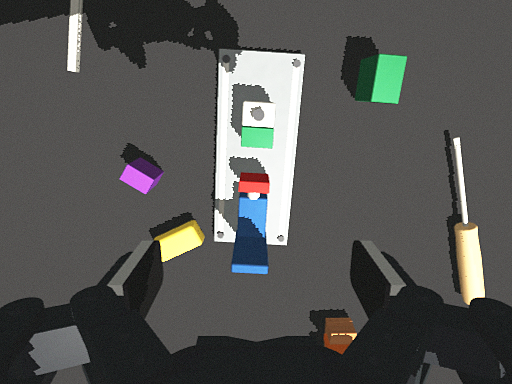

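The rack picture shows four shims at columns 245–285, with tops near rows 115, 148, 180 and 213. In the clamp picture the stop is at (258,112), the green wax at (257,137), the red pad at (254,182) and the paddle at (250,267). The look-alikes are at (382,78) (large green) and (141,176) (purple). One close crop of both to check this.

Run:
```python
from h import *
a=cv2.imread("pics/w_rack.png")[85:235,215:315]; b=cv2.imread("pics/w_clamp.png")[85:285,205:305]
a=cv2.copyMakeBorder(a,0,50,0,0,cv2.BORDER_CONSTANT)
cv2.imwrite("pics/crop.png",cv2.resize(np.hstack([a,b]),None,fx=3,fy=3,interpolation=0))
```

```text
(no output)
```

View pics/crop.png

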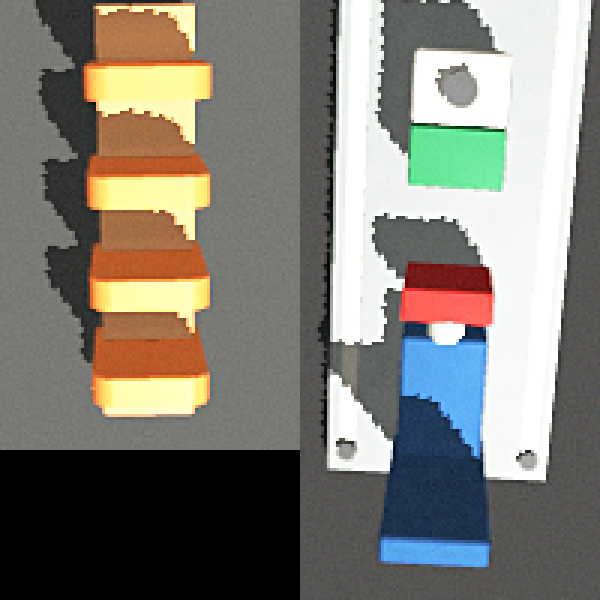

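```bash
cat > m.py <<'E'
from h import *
d=np.load("w_rack.npz"); K,T=d["K"],d["T"]
S=cast(K,T,np.array([(148.5,83.5),(149,189),(150,295),(151,396)])/3+[215,85]-.3,.067)
v=S[0]-S[3]; print(S.round(4),np.diff(S[:,:2],axis=0).__abs__(),"spacing",np.linalg.norm(np.diff(S,axis=0),axis=1),"yaw",-np.arctan2(v[0],v[1]))
d=np.load("w_clamp.npz"); K,T=d["K"],d["T"]
f=lambda p,z:cast(K,T,(np.array(p,float)-[300,0])/3+[205,85]-.3,z)
st=f([(415,48),(512,53),(508,127),(411,122)],.052);wx=f([(411,124),(506,128),(503,191),(408,185)],.052)
pd=f([(403,291),(494,294),(493,326),(402,320)],.053);pa=f([(382,540),(490,543),(489,566),(380,562)],.098)
pl=cast(K,T,[(220,50),(304,54),(286,245),(214,241)],.012)
for n,q in(("stop",st),("wax",wx),("pad",pd),("paddle",pa),("plate",pl)):
    ed=(q[1]-q[0])+(q[2]-q[3]); print(n,q.mean(0).round(4),"yaw_x %.3f"%np.arctan2(ed[1],ed[0]),"wid %.4f len %.4f"%(np.linalg.norm(ed)/2,np.linalg.norm((q[0]+q[1]-q[2]-q[3])/2)))
v=wx.mean(0)-pa.mean(0); print("yaw line",-np.arctan2(v[0],v[1])); v=pl[0]+pl[1]-pl[2]-pl[3];print("plate yaw",-np.arctan2(v[0],v[1]))
y=-np.arctan2(v[0],v[1]);Y=np.array([-np.sin(y),np.cos(y),0]);X=np.array([np.cos(y),np.sin(y),0])
for n,q in(("stop+",st[:2]),("stop-",st[2:]),("wax-",wx[2:]),("pad+",pd[:2]),("pad-",pd[2:]),("paddle+",pa[:2]),("paddle-",pa[2:]),("plate",pl)):
    p=q.mean(0)-pl.mean(0);print(n,"x %.4f y %.4f"%(p@X,p@Y))
E
python3 m.py
```

```text
[[ 0.5625 -0.144   0.067 ]
 [ 0.5548 -0.1759  0.067 ]
 [ 0.5466 -0.2101  0.067 ]
 [ 0.5383 -0.2447  0.067 ]] [[0.00779608 0.0319027 ]
 [0.00817853 0.0341585 ]
 [0.00828386 0.03466726]] spacing [0.03284145 0.03512395 0.03564325] yaw -0.2363299968957022
stop [0.5302 0.1735 0.052 ] yaw_x -0.301 wid 0.0316 len 0.0235
wax [0.5232 0.152  0.052 ] yaw_x -0.304 wid 0.0316 len 0.0205
pad [0.5074 0.1027 0.053 ] yaw_x -0.303 wid 0.0315 len 0.0110
paddle [0.4865 0.037  0.098 ] yaw_x -0.287 wid 0.0349 len 0.0082
plate [0.5152 0.1272 0.012 ] yaw_x -0.304 wid 0.0884 len 0.2191
yaw line -0.30912025211327493
plate yaw -0.31351069045462926
stop+ x -0.0002 y 0.0604
stop- x 0.0001 y 0.0369
wax- x 0.0001 y 0.0159
pad+ x -0.0001 y -0.0202
pad- x 0.0003 y -0.0312
paddle+ x 0.0005 y -0.0906
paddle- x 0.0004 y -0.0987
plate x 0.0000 y 0.0000
```

The numbers agree well with the known sizes: the parts sit on the clamp midline, yaw is about -0.307, the wax face is at y = +0.016 and the pad is at -0.020. The gap is therefore about 36 mm, so three shims are needed. I'll place the first one now, pressing it lightly against the wax before letting go.

```bash
cat > p.py <<'E'
from h import *
yaw=-.307; C=np.array([.5152,.1272]); Y=np.array([-np.sin(yaw),np.cos(yaw)]); X=np.array([np.cos(yaw),np.sin(yaw)])
RY=-.24; OR=down(np.pi/2+RY); OC=down(np.pi/2+yaw)
S=[(.5625,-.144),(.5548,-.1769),(.5466,-.2101),(.5383,-.2447)]
def P(x,y,z): return [*(C+X*x+Y*y),z]
def cy():
    p=manip.get_position()[:2]-C; return p@X,p@Y
def pick(i):
    manip.command_gripper(.07)
    manip.move_to([*S[i],.15],OR); manip.servo_line([*S[i],.055],rate=.1)
    print("F down",manip.get_contact_force().round(2)); manip.command_gripper(.03,40)
    w=manip.get_width(); print("width",w)
    if abs(w-.04)>.004: raise SystemExit("bad grip")
    manip.servo_line([*S[i],.19],rate=.12)
def hand(y,name):
    manip.move_to(P(0,y,.19),OC); manip.hold(.2)
    im,K,T=snap("wrist"); cv2.imwrite(name,im[:,:,::-1]); np.savez(name[:-4]+".npz",im=im,K=K,T=T)
    print("z force",manip.get_contact_force().round(2),manip.get_width())
def place(y,z=.0592,push=6):
    manip.servo_line(P(0,y,z),rate=.08); manip.hold(.2)
    f0=manip.get_contact_force(); print("down F",f0.round(2),cy())
    k=0
    while k<push*2:
        k+=1; manip.servo_line(P(0,y+.0005*k,z),rate=.02)
        f=(manip.get_contact_force()-f0)[:2]@Y
        if abs(f)>1.5: break
    print("push steps",k,"f",f,"y",cy())
    return k
def release():
    manip.command_gripper(.07); p=manip.get_position(); manip.servo_line([p[0],p[1],.13],rate=.1)
E
python3 - <<'E'
from p import *
pick(0); hand(.007,"pics/h0.png"); print(manip.get_time())
E
```

```text
F down [0.25 0.11 0.65]
width 0.030868845099044213bad grip
```

Run:
```python
from p import *
im,K,T=snap("wrist"); cv2.imwrite("pics/g0.png",im[:,:,::-1]); print(manip.get_position(),S[0],manip.get_width(),manip.get_grip_force(),manip.get_contact_force().round(2))
```

```text
[ 0.56325206 -0.14420816  0.05717893] (0.5625, -0.144) 0.030755029245239884 25.389477610588074 [-4.52  0.77 17.57]
```

View pics/g0.png

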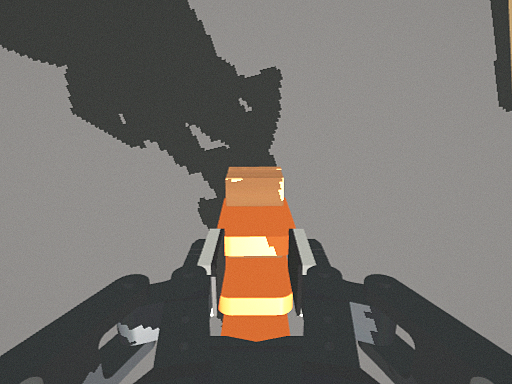

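The picture shows shim A centred between the pads, with its top at (256,246) as predicted. But at this opening the pads sit farther back, so they ride on the rounded corners (width 31 mm, 17 N upward). I'll re-grip 8 mm lower.

```bash
sed -i 's/,\.055\],rate=\.1/,.047],rate=.1/; s/z=\.0592/z=.0512/' p.py
python3 - <<'E'
from p import *
manip.command_gripper(.07); manip.hold(.2)
manip.servo_line([*S[0],.047],OR,rate=.05)
print(manip.get_contact_force().round(2),manip.get_position())
manip.command_gripper(.034,40); print(manip.get_width(),manip.get_grip_force(),manip.get_contact_force().round(2),manip.get_position())
im,K,T=snap("wrist"); cv2.imwrite("pics/g1.png",im[:,:,::-1]); print(manip.get_time())
E
```

```text
[ 0.96 -0.02 -0.09] [ 0.5620517  -0.14387014  0.04637415]
0.03822737802197607 40.00845551490784 [-1.48 -0.86  4.47] [ 0.56260702 -0.14403652  0.04736737]
7.7417
```

View pics/g1.png

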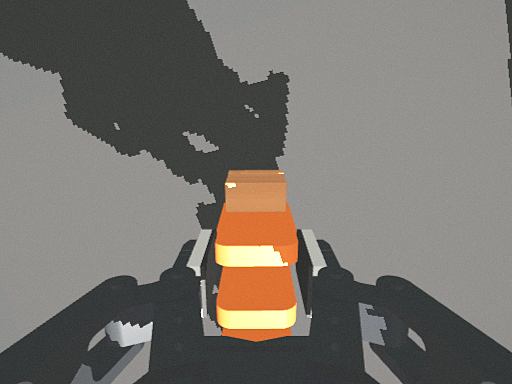

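The grip is now good (38 mm, 40 N). The shim is held between the pads, with its top at (256,250). Lifting and placing it.

```bash
sed -i 's/z=\.0512/z=.0524/; s/command_gripper(.03,40)/command_gripper(.034,40)/' p.py
python3 - <<'E'
from p import *
manip.servo_line([*S[0],.19],rate=.12); hand(.007,"pics/h0.png"); print(manip.get_position())
place(.007); print(manip.get_time(),manip.get_position())
E
```

```text
z force [-0.37 -0.1  -1.47] 0.03847395154097832
[0.51767379 0.1329171  0.18995498]
down F [-0.68 -0.88 -0.9 ] (np.float64(0.00015343390856863625), np.float64(0.007088330625239414))
push steps 3 f 1.8971052975362 y (np.float64(2.078119470757568e-05), np.float64(0.008536498733892608))
13.2417 [0.51779954 0.13533109 0.05239128]
```

```bash
python3 - <<'E'
import re
s=open("p.py").read()
s=s.replace("rate=.02)\n        f=(","rate=.02); manip.hold(.1)\n        f=(").replace("if abs(f)>1.5","print(round(f,2),end=' ')\n        if f<-2")
open("p.py","w").write(s)
E
python3 - <<'E'
from p import *
print([round(float(manip.get_contact_force()[:2]@Y),2) for _ in range(4)])
place(.0085); print(manip.get_contact_force().round(2),manip.get_time())
im,K,T=snap("wrist"); cv2.imwrite("pics/c1.png",im[:,:,::-1])
E
```

```text
[0.85, 0.85, 0.85, 0.85]
down F [-0.15 -0.12  0.16] (np.float64(1.1407795309938736e-05), np.float64(0.008498231328030646))
0.22 -0.24 -0.34 0.33 -0.18 -0.75 -4.88 push steps 7 f -4.87983274627249 y (np.float64(-0.0001294577079743466), np.float64(0.01171322487457843))
[-1.66 -4.76  1.81] 16.1417
```

View pics/c1.png

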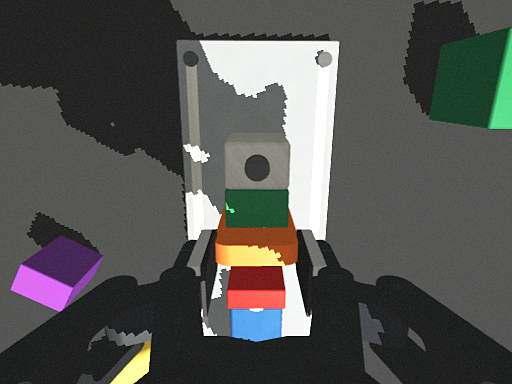

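The picture shows shim A squarely in the gap at (257,250), touching the wax at (257,210), with the pad behind it at (257,285). Contact came at y = 11.5 mm, so the gap is about 36.5 mm and three shims are confirmed. I'll release it and place the second.

```bash
cat >> p.py <<'E'
def setdown():
    x,y=cy(); manip.servo_line(P(0,y-.0002,.0514),rate=.02); manip.hold(.1)
    print("set",manip.get_contact_force().round(2),manip.get_position()); release()
E
python3 - <<'E'
from p import *
setdown(); pick(1); hand(-.0025,"pics/h1.png"); place(-.0025,push=7); print(manip.get_time())
E
```

```text
set [-1.3  -3.1   2.43] [0.51872151 0.1382107  0.05142437]
F down [-0.3  -0.2   0.23]
width 0.03840314036259131
z force [-0.48 -0.01 -1.12] 0.0381534170187946
down F [-3.32  0.55  5.3 ] (np.float64(-2.2014303590941336e-05), np.float64(-0.002454731763015154))
0.55 0.13 -1.38 -2.59 push steps 4 f -2.5874528298414736 y (np.float64(-5.4497369436960926e-05), np.float64(-0.0009477163270155127))
27.1083
```

Run:
```python
from p import *
place(-.0015,z=.0534,push=6); print(manip.get_contact_force().round(2),manip.get_time())
im,K,T=snap("wrist"); cv2.imwrite("pics/c2.png",im[:,:,::-1])
```

```text
down F [-0.7  -0.49 -1.08] (np.float64(8.866969205583098e-05), np.float64(-0.001431330981597946))
0.38 -1.38 -3.29 push steps 3 f -3.2882418349788645 y (np.float64(-9.191446842464554e-05), np.float64(-0.0002493421925719126))
[-1.85 -3.57  1.07] 28.6083
```

View pics/c2.png

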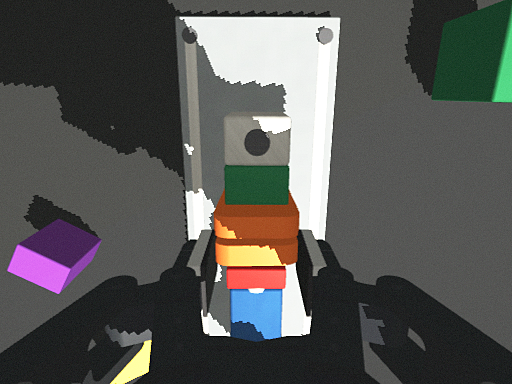

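Shims A and B stand face to face at (257,225) and (257,250), with room to the pad at row 268. I'll set B down, pick C and check how it sits in the hand.

```bash
sed -i 's/def setdown():/def setdown(z=.0514):/; s/y-.0002,.0514/y-.0002,z/' p.py
python3 - <<'E'
from p import *
setdown(.0526); pick(2); hand(-.0118,"pics/h2.png"); print(manip.get_time())
for n in("h0","h1","h2"):
    im=np.load(f"pics/{n}.npz")["im"][200:300]; hsv=cv2.cvtColor(im,cv2.COLOR_RGB2HSV)
    m=cv2.inRange(hsv,(6,120,60),(24,255,255)); 
    for c in(235,256,277): r=np.where(m[:,c])[0]+200; print(n,c,r.min(),r.max(),len(r))
E
```

```text
set [-2.53 -2.78  5.41] [0.51518543 0.12686024 0.05286821]
F down [0.44 0.3  0.41]
width 0.03839718033172212
z force [ 0.02  0.06 -0.37] 0.03799675696237449
36.2583
h0 235 203 266 60
h0 256 203 248 46
h0 277 203 266 51
h1 235 203 266 61
h1 256 203 247 45
h1 277 203 254 52
h2 235 202 263 61
h2 256 203 265 53
h2 277 202 265 56
```

Run:
```python
from p import *
y=-.0125
manip.servo_line(P(0,y,.118),rate=.1); manip.hold(.15); f0=manip.get_contact_force()
for z in np.arange(.112,.0533,-.0065):
    manip.servo_line(P(0,y,z),rate=.05); f=manip.get_contact_force()-f0
    print(round(z,4),f.round(1),end='; ')
    if np.linalg.norm(f)>5: print("STOP");break
else: place(y,z=.0534,push=6)
print(manip.get_contact_force().round(2),manip.get_time(),manip.get_position())
```

```text
0.112 [-0.9 -0.3  1.4]; 0.1055 [-1.2 -0.3  0.2]; 0.099 [ 0.9  0.  -0.2]; 0.0925 [-0.3 -0.3  0.9]; 0.086 [ 0.2 -0.4  0.2]; 0.0795 [-0.2 -0.3  1.1]; 0.073 [ 0.9 -0.3 -0.5]; 0.0665 [ 0.3 -0.6  0.4]; 0.06 [-0.1 -0.7 -0.7]; 0.0535 [-1.   0.2  1.3]; down F [-0.8  -0.1   0.57] (np.float64(-5.910460467171974e-05), np.float64(-0.01255575446926723))
0.91 0.04 -0.26 -1.18 -0.27 -1.75 -2.8 push steps 7 f -2.7957754228123357 y (np.float64(-2.7876268225716407e-05), np.float64(-0.009094161125786154))
[-2.65 -2.45  5.46] 42.9917 [0.51242517 0.11853947 0.05345364]
```

Run:
```python
from p import *
release(); p=manip.get_position(); manip.servo_line([p[0],p[1],.17],rate=.15)
manip.move_to(P(0,-.125,.17),OC); manip.command_gripper(0,40)
manip.servo_line(P(0,-.125,.085),rate=.12); manip.hold(.2); f0=manip.get_contact_force()
manip.servo_line(P(0,-.113,.085),rate=.04)
y=-.113
while y<-.092 and manip.get_time()<66:
    y+=.0007; manip.servo_line(P(0,y,.085),rate=.02); manip.hold(.05)
    f=-(manip.get_contact_force()-f0)[:2]@Y; print("%.1f:%.1f"%(cy()[1]*1e3,f),end=' ')
    if f>11.3: break
print(manip.get_time())
```

```text
-112.4:1.2 -111.6:0.5 -110.9:-0.4 -110.2:-0.9 -109.5:0.5 -109.0:2.0 -108.1:2.3 -107.4:2.5 -106.7:2.7 -106.0:1.7 -105.3:2.1 -104.6:2.8 -103.9:2.3 -103.3:4.8 -102.5:3.8 -101.9:5.4 -101.3:6.1 -100.7:6.9 -100.2:7.5 -99.6:8.7 -99.1:9.6 -98.5:10.3 -98.0:12.3 54.35
```

Run:
```python
from p import *
manip.hold(.4); print(manip.get_contact_force().round(2),cy(),manip.get_time())
a,_,_=snap("side");b,_,_=snap("wrist")
cv2.imwrite("pics/end.png",np.hstack([cv2.resize(a[200:310,150:300],(400,293)),cv2.resize(b[0:293,56:456],(400,293))])[:,:,::-1])
```

```text
[ -1.51 -11.42   1.71] (np.float64(-6.676546674680428e-05), np.float64(-0.09798186448012355)) 54.75
```

View pics/end.png

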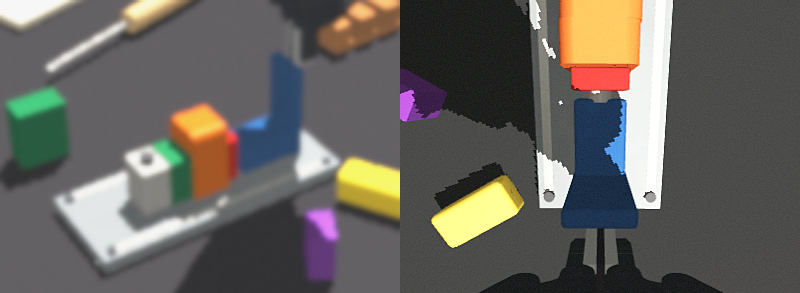

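The picture shows the stop, wax, three upright shims and red pad tight together around (185,150), with the fingers holding the paddle at (600,230). The push is steady at about 11 N, so I'm handing it in.

```bash
python3 -c "
from rig import manip
print(manip.sign_off())"
```

```text
the job is handed in; nothing more can be done
None
```

I handed the job in at about 55 s: three shims stand face to face between wax and pad, the fourth was left in the rack, and the jaw is held pushed in at about 11 N, which puts the pad's spring at an estimated 5 mm of its 8 mm. The hand-in gave no verdict.

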